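# Bolt a mounting plate home in its riveting jig

### The arm

A 7-joint arm with a two-finger parallel gripper is mounted at the origin on the work surface. World frame = base frame: x ahead of the robot, y to its left, z up, the work surface at z = 0. Lengths are in mm, angles in rad, forces in N, time in s.
With the tool pointing down it reaches from about 400 to 875 mm from the base axis. Payload 6.5 kg.
Tool frame: the origin (TCP) lies at the very end of the fingers, on their centre line; the grasp point (between the pads) lies 19 mm behind it (ctrl.grip_depth is the distance from the TCP to the grasp point, in mm); y points along the fingers, x is the direction in which the jaws open and shut, and the axes are right-handed (so a half turn about y gives the same grasp; the last joint's range is limited). The gripper opens to 88 mm and grips with 3 to 60 N. Pads are 18 mm wide; open, the fingers measure 123 mm over their backs; the gripper's body (75 mm by 187 mm) begins 45 mm behind the grasp point.
Start: joints at [-1.405, 0.536, -0.004, 1.538, 0.003, 1.067, -0.071], TCP at [149.32, 632.609, 238.716] pointing down, gripper open.
Joint ranges: [-2.7, 2.7], [-0.37, 2.16], [-1.27, 1.26], [0.24, 2.4], [-1.31, 4.45], [0.19, 1.91], [-2.76, 2.76]. Speed limits (rad/s): [2.39, 2.39, 3.14, 3.14, 3.14, 3.14, 3.14].

### API

Orientations are given as a unit quaternion [x, y, z, w].
In Python, from cell import status, capture, ctrl gives the robot as it stands.
- The arm moves only by the shell command python3 -m inch 'ROWS' [FORCE]. ROWS is JSON, a list of rows, each a list of 5 numbers: the closure, from 0 (fully open) to 1 (shut), then the shift along the tool's x, y, z scaled (see below), then the turn about the tool's y scaled (see below). A call has 1 to 10 rows; each row shifts and turns the pose as measured when the row begins, along the tool's axes as they then stand; what a row does not reach is not made up. The controller multiplies each number of a shift by 0.04 m and each number of a turn by 4 degrees. A row lasts 1/12 s, in which the tool goes at most 41.7 mm and 7.16 degrees, less where a joint would pass 70% of its speed; a pose out of reach is approached as far as the arm can. A call with a number of a shift or a turn outside -1 to 1 is refused whole. A call with a gripper value outside its range is refused whole. The fingers move at their own pace and stop on an object; FORCE is the grip in N (left out, the last holds). Time passes only in rows, so rows that do not move let the fingers close. It gives the time, the measured TCP pose, the force and the opening at its end, in the units of the state.
- status.state(): the state, without advancing time (a new reading comes with each control period).
- capture(name): name is "scene" or "top" or "wrist"; returns a dict with "image" (384x512x3 uint8, blue, green, red), "range_z" (384x512 float32, mm along the optical axis (not along the pixel's ray), 0 where there is no reading), "fx", "fy", "cx", "cy" (pixels), "k1" (the pictures are not rectified: a ray, as slopes to the right and down, at radius r is drawn at 1 + k1 r^2 times it, then the intrinsics apply), "origin" and "orientation" of the camera in the world; the wrist camera has in their place "mount" (4x4, takes a point from camera to tool coordinates, whose origin is the TCP and whose axes are the tool frame's). Camera axes: x right, y down, z forward; pixel columns grow to the right and rows downward; lengths in mm; the calibration is good to about 2 mm. A picture is of the moment at which its call begins: read the wrist's pose just before it.
- ctrl.close_job(): hands the job in, once; it reports no verdict.
The state is a dict: "t": time; "qpos": joint angles; "qvel": joint speeds; "joint_torque": joint torques, N m; "tcp_pos": TCP position; "tcp_rot": TCP orientation; "contact_force": force on the tool from outside, world axes, zero at the start; "ft_torque": the same for the moment, N m; "width": finger opening in mm.
Only numpy, scipy, OpenCV 4.12 (cv2) and the standard library are available. Lean on these libraries where they do the work, as an engineer would, in place of code of your own. Each camera call takes 0.05 s, during which the arm holds its last target.

### The job

Slide the steel mounting plate in the jig forward until it sits home against the two end stops, then push the sliding bolt through the hole in the plate's ear and on into the keeper, pressing it firmly home (with about 12 N) on the sprung backstop hidden inside, and let go. Feel for both ends and do not ram them: no more than 15 N or so at the bolt, 20 N at the plate. Leave the other things on the bench alone.

Things in the scene. Friction and masses are not known exactly. Their poses are not given: they have to be found in the camera images.
- jig: Fixed aluminium jig, 205 x 205 x 14 mm. Origin: on the table under the plate's home position; x is the direction in which the plate slides home, y that in which the bolt slides, z up. Base: x -115..90, y -130..75, top z 14 mm. Two guide rails along x (x -75..30, inner sides y +-31.5, top z 25.5) with lips over the plate's edges (in to y +-27). Two end stops: faces at x 40, y +-12..27, top z 26.
- plate: Loose 0.3 kg steel mounting plate between the rails, 80 (x) x 60 (y) x 5 mm, axes as the jig's; origin: centre of its underside. Home: front edge (x 40) on the end stops, origin at jig x 0, y 0, z 14 mm; it starts 15-35 mm short. In front an upright ear (y +-3, x 15..72, up to z 36) with a hole 13 (x) x 14 (z) mm at x 55, z 22; the bolt passes it only if the plate is home to 2 mm.
- plate_flange (a point): Middle of the rear (-x) face of the plate's upturned rear flange, the face to push on, 20 mm above the plate's underside; axes as the plate's. The flange is 5 mm thick, 48 mm wide (y +-24) and its top is 34 mm above the plate's underside (48 mm above the table). Pushed there, the plate slides in its oiled guides with 1 to 2 N until it meets the stops.
- bolt: Steel sliding bolt: 9 mm rod along jig y at jig x 55, z 36 mm. Origin on the rod's axis below the knob, at first at jig y -97..-91; axes as the jig's; rod from y -6 to its coned tip at y +79. It drags with about 4 N and stays where left. Housing (part of the jig): open-topped channel, jig x 41..69, y -118..-12, walls up to z 42.5, a strap across each end up to z 47.
- bolt_knob (a point): Centre line of the bolt's upright knob (11 mm in diameter, 13 mm head), 29 mm above the rod's axis, so 65 mm above the table: the height to push or pinch it. The knob's top is 80 mm above the table, 33 mm above the housing's straps.
- bolt_tip (a point): End of the bolt's coned tip, on its axis.
- keeper: Dark steel keeper block fixed to the jig, 32 (x) x 62 (y) x 36 (z) mm, axes as the jig's; origin: middle of the lower edge of its mouth face, at jig x 55, y 12, z 14 mm; it reaches to y +62. A 12 x 12 mm bore at z 22 is open towards the bolt (-y).
- keeper_mouth (a point): Centre of the keeper's bore at its mouth; axes as the jig's. Inside, unseen, is a sprung backstop, set differently on each jig: its face is 12 to 34 mm inside the mouth (+y). It yields 1 mm per 8 N, so beyond the bolt's own 4 N drag the push rises steeply once the tip meets it; a total push of 11 to 15 N seats it well; the drag then keeps it there.
- transformer: Bystander: blue block transformer, 50 x 50 x 34 mm, beside the jig; origin under its centre. Leave alone.
- tube: Bystander: flat glass display tube, 28 x 100 x 14 mm, beyond the jig; origin under its centre. Leave alone.
- battery_door: Bystander: cream plastic battery door, 65 x 50 x 8 mm, beside the jig; origin under its centre. Leave alone.
- spacer: Bystander: brass ring 20 mm across, 12 mm high, lying on a rear corner of the jig's base; origin under its centre. Leave alone.
- driver: Bystander: screwdriver lying on the table at the left. Leave alone.
Mind the look-alikes: they are no part of the job. Of the things shaped like the plate, the steel one is meant.

How it is judged (in metres and radians):
On the way, in this order (a step that is already met when the one before it is completed fails the run):
1. the plate is home against the end stops (within 2 mm), the bolt still short of the keeper (x of plate in the frame of jig above -0.002 m and y of bolt_tip in the frame of keeper_mouth below -0.005 m), for 0.2 s.
2. the bolt's tip is in the keeper and pressed firmly on the backstop (over 4 N) (y of bolt_tip in the frame of keeper_mouth above 0.01 m and contact force between bolt and keeper above 4 N), for 0.1 s.
At the end, for the whole second after the job is handed in: The plate is within 2.5 mm of home against the end stops, the bolt passes through its ear, and the bolt's tip is more than 10 mm inside the keeper and still resting on the backstop (contact force over 0.5 N), everything at rest (x of plate in the frame of jig above -0.0025 m and y of bolt_tip in the frame of keeper_mouth above 0.01 m and contact force between bolt and keeper above 0.5 N and linear speed of each of bolt, plate below 0.01 m/s); the robot touches nothing.
It fails at once if the bolt is rammed into the backstop (over 16 N) (contact force between bolt and keeper above 16 N).
It fails at once if the bolt is forced against the plate's ear (over 25 N) (contact force between bolt and plate above 25 N).
It fails at once if the plate is rammed into the jig (over 25 N) (contact force between plate and jig above 25 N).
It fails at once if a bystander is moved by more than 15 mm (distance of any of transformer, tube, battery_door, spacer, driver from where it was at the start of the episode above 0.015 m).
It also fails if it takes over 45 s, if anything falls off the work surface, if the arm or the gripper's body presses on something with over 40 N, if the wrist force passes 120 N, or if a joint passes its speed limit or range.

## Working session

There is one attempt and no reset: what is moved stays moved. The work goes in short steps, Python scripts to look and compute and a shell command to move; the robot and the scene stay as the last step left them, time stands still between calls to the robot, and variables do not carry over. Pictures are saved under pics/ and viewed, and the job is handed in when it is done.

```bash
ls; mkdir -p pics; cat > h.py <<'E'
from cell import status,capture,ctrl
import numpy as np,cv2,pickle
def cap(n,f=None):
    s=status.state(); c=capture(n); c['st']=s
    if f: cv2.imwrite('pics/'+f+'.png',c['image']); pickle.dump(c,open('pics/'+f+'.pkl','wb'))
    return c
E
python3 - <<'E'
from h import *
s=status.state(); print({k:np.round(v,3) for k,v in s.items()})
for n in['scene','top','wrist']:
    c=cap(n,n+'0'); print(n,{k:np.round(c[k],3) for k in c if k not in('image','range_z','st')})
print(ctrl.grip_depth)
E
```

```text
pics
{'t': np.float64(0.0), 'qpos': array([-1.405,  0.537, -0.004,  1.539,  0.003,  1.067, -0.071]), 'qvel': array([-0.002, -0.   ,  0.001,  0.001,  0.001, -0.   , -0.   ]), 'joint_torque': array([ 1.0000e-03, -5.7099e+01,  9.9200e-01, -2.5160e+01, -5.6000e-02,
        1.8000e-02,  0.0000e+00]), 'tcp_pos': array([149.189, 632.031, 237.856]), 'tcp_rot': array([ 0.555,  0.438, -0.439, -0.554]), 'contact_force': array([-0.56 , -0.006,  0.557]), 'ft_torque': array([-0.033,  0.016, -0.004]), 'width': np.float64(88.529)}
scene {'fx': np.float64(391.263), 'fy': np.float64(391.263), 'cx': np.float64(265.108), 'cy': np.float64(198.757), 'k1': np.float64(-0.108), 'origin': array([1167.593,    4.514,  890.932]), 'orientation': array([ 0.737,  0.589, -0.212, -0.254])}
top {'fx': np.float64(409.647), 'fy': np.float64(409.647), 'cx': np.float64(249.865), 'cy': np.float64(186.322), 'k1': np.float64(0.039), 'origin': array([ 397.276,  116.189, 1052.869]), 'orientation': array([ 0.715, -0.695,  0.052, -0.045])}
wrist {'fx': np.float64(293.233), 'fy': np.float64(293.233), 'cx': np.float64(256.108), 'cy': np.float64(188.549), 'k1': np.float64(-0.074), 'mount': array([[ 1.00000e+00, -0.00000e+00, -1.00000e-03,  1.94000e-01],
       [ 1.00000e-03, -3.11000e-01,  9.50000e-01, -1.46445e+02],
       [-1.00000e-03, -9.50000e-01, -3.11000e-01,  8.09220e+01],
       [ 0.00000e+00,  0.00000e+00,  0.00000e+00,  1.00000e+00]])}
18.700000000000003
```

View pics/scene0.png

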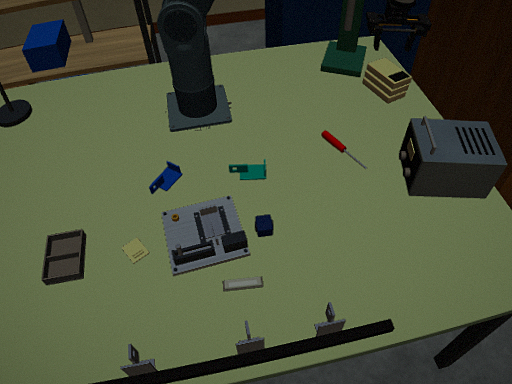

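View pics/top0.png

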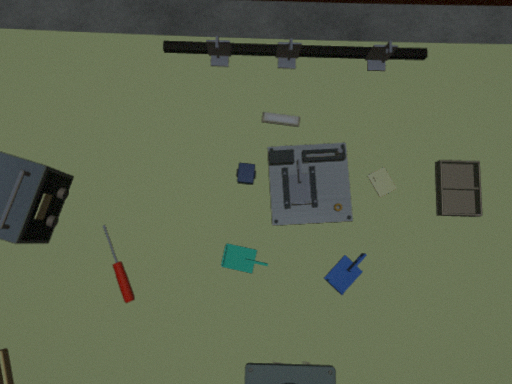

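View pics/wrist0.png

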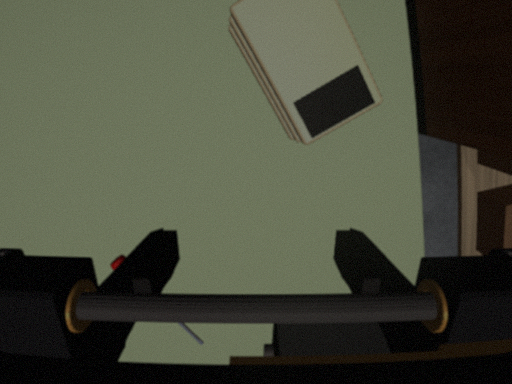

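The steel plate is the one inside the jig, around top (299,185). The look-alikes are the green one at (240,258) and the blue one at (345,272), both loose on the table. I'll confirm this in an enlarged crop.

```bash
cat >> h.py <<'E'
from scipy.spatial.transform import Rotation as R
def rays(c,uv):
    uv=np.asarray(uv,float).reshape(-1,2)
    K=np.array([[c['fx'],0,c['cx']],[0,c['fy'],c['cy']],[0,0,1]])
    n=cv2.undistortPoints(uv.reshape(-1,1,2),K,np.array([c['k1'],0,0,0.])).reshape(-1,2)
    d=np.c_[n,np.ones(len(n))]
    if 'mount' in c:
        M=np.array(c['mount']); s=c['st']; Rt=R.from_quat(s['tcp_rot'])
        o=Rt.apply(M[:3,3])+s['tcp_pos']; Rm=Rt.as_matrix()@M[:3,:3]
    else:
        o=np.array(c['origin']); Rm=R.from_quat(c['orientation']).as_matrix()
    return o,d@Rm.T
def onz(c,uv,z):
    o,d=rays(c,uv); return o+d*((z-o[2])/d[:,2])[:,None]
def load(f): return pickle.load(open('pics/'+f+'.pkl','rb'))
E
python3 - <<'E'
from h import *
c=load('top0');im=c['image']
cv2.imwrite('pics/topcrop.png',cv2.resize(im[130:240,220:370],None,fx=5,fy=5,interpolation=cv2.INTER_CUBIC))
print(onz(c,[[268,150],[346,144],[352,222],[273,226]],14).round(1))
c=load('scene0');im=c['image']
cv2.imwrite('pics/scenecrop.png',cv2.resize(im[185:285,150:280],None,fx=6,fy=6,interpolation=cv2.INTER_CUBIC))
E
```

```text
[[ 636.3   63.4   14. ]
 [ 658.2 -138.8   14. ]
 [ 456.4 -153.1   14. ]
 [ 440.5   46.5   14. ]]
```

View pics/topcrop.png

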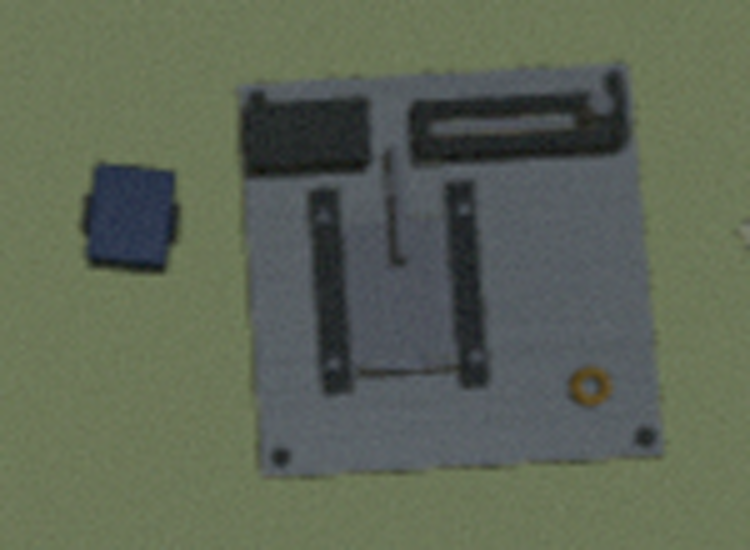

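View pics/scenecrop.png

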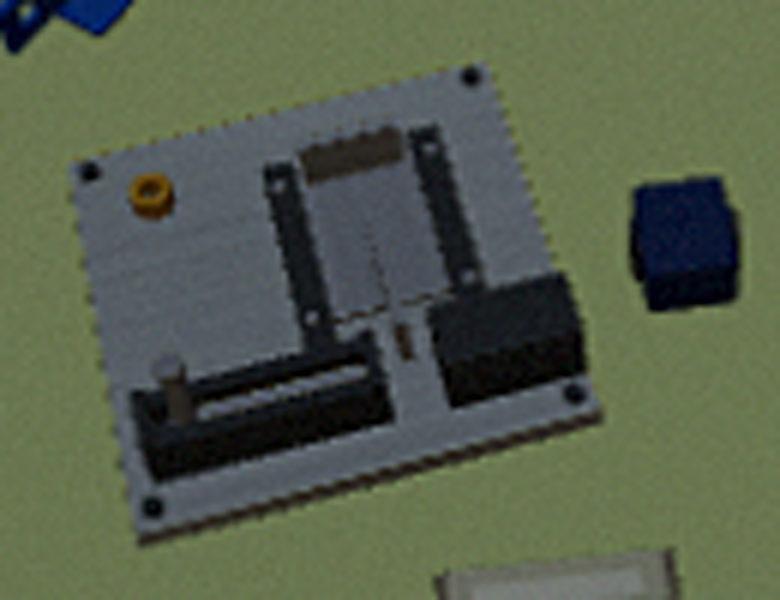

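The crop confirms it: the only steel plate sits between the rails. Its flange is at scene crop (350,155) and its ear at (405,340). The bolt knob is at the right end of the housing, scene crop (172,385). Next I'll fit the jig pose.

```bash
cat >> h.py <<'E'
def fit(P,Q):
    P=np.array(P,float);Q=np.array(Q,float);p=P-P.mean(0);q=Q-Q.mean(0)
    th=np.arctan2((p[:,0]*q[:,1]-p[:,1]*q[:,0]).sum(),(p*q).sum())
    c,s=np.cos(th),np.sin(th);M=np.array([[c,-s],[s,c]]);t=Q.mean(0)-M@P.mean(0)
    return th,t,Q-(P@M.T+t)
E
python3 - <<'E'
from h import *
J=[[90,75],[90,-130],[-115,-130],[-115,75]]
a=load('top0');b=load('scene0')
T=np.array([[240,85],[627,65],[662,458],[260,477]])/5+[220,130]
S=np.array([[598,415],[140,540],[70,162],[487,67]])/6+[150,185]
A=onz(a,T,14);B=onz(b,S,14);
print(A.round(1),B.round(1))
print(fit(J,A[:,:2]));print(fit(J,B[:,:2]))
print('knob',onz(b,np.array([[168,362]])/6+[150,185],80))
print('flange top corners',onz(b,np.array([[300,150],[400,128]])/6+[150,185],48))
print('flange rear edge top',onz(a,np.array([[357,373],[455,366]])/5+[220,130],48))
s=status.state();print(R.from_quat(s['tcp_rot']).as_matrix().round(3))
E
```

```text
[[ 644.2   63.6   14. ]
 [ 660.8 -137.2   14. ]
 [ 457.5 -154.1   14. ]
 [ 441.9   49.1   14. ]] [[ 651.9   66.2   14. ]
 [ 669.2 -133.    14. ]
 [ 462.8 -150.4   14. ]
 [ 450.7   51.2   14. ]]
(np.float64(0.0782888989997796), array([561.39916621, -16.26624007]), array([[-1.03677921, -1.94029523],
       [-0.51916525,  1.62066054],
       [ 0.53176759,  0.73716578],
       [ 1.02417686, -0.41753109]]))
(np.float64(0.07638130846852335), array([569.00141443, -13.14554366]), array([[-1.09892296, -2.33850179],
       [ 0.54271866,  2.93500437],
       [-1.4910663 ,  1.10625859],
       [ 2.0472706 , -1.70276117]]))
knob [[ 627.79562873 -104.93390594   80.        ]]
flange top corners [[506.88250766 -41.1171486   48.        ]
 [504.67755639   4.91708716  48.        ]]
flange rear edge top [[492.82969095   4.53472072  48.        ]
 [497.70348967 -43.71342328  48.        ]]
[[ 0.23  -0.    -0.973]
 [ 0.973 -0.001  0.23 ]
 [-0.001 -1.    -0.   ]]
```

```bash
python3 -m inch '[[1,-0.5,0,-0.85,0],[1,-0.5,0,-0.85,0],[1,-0.5,0,-0.85,0],[1,-0.5,0,-0.85,0],[1,-0.5,0,-0.85,0],[1,-0.5,0,-0.85,0],[1,-0.5,0,-0.85,0],[1,-0.5,0,-0.85,0],[1,-0.5,0,-0.85,0],[1,-0.5,0,-0.85,0]]'
```

```text
t: 0.98
tcp_pos: [435.4, 356.5, 233.4]
tcp_rot: [-0.548, -0.442, 0.447, 0.552]
contact_force: [-0.1, -0.2, 0.0]
width: 23.6
```

```bash
python3 -m inch '[[1,-0.95,0,0.15,-1],[1,-0.95,0,0.1,-1],[1,-0.95,0,0.1,-1],[1,-0.95,0,0,-1],[1,-0.95,0,-0.05,-0.5],[1,-0.95,0,-0.1,0],[1,-0.95,0,-0.1,0],[1,-0.95,0,-0.1,0],[1,-0.95,0,-0.1,0]]'
python3 - <<'E'
from h import *
s=status.state();print(R.from_quat(s['tcp_rot']).as_matrix().round(3),s['tcp_pos'],s['qpos'].round(2),s['width'])
c=cap('wrist','wrist1')
E
```

```text
t: 1.73
tcp_pos: [445.3, 4.4, 232.0]
tcp_rot: [-0.469, -0.527, 0.529, 0.472]
contact_force: [0.6, 0.9, 0.2]
width: 0.5
[[-0.115 -0.006 -0.993]
 [ 0.993  0.    -0.115]
 [ 0.001 -1.     0.005]] [445.32891025   4.40166646 232.01936778] [-0.31  0.2   0.22  2.07 -0.06  0.89  1.63] 0.5013801040535044
```

View pics/wrist1.png

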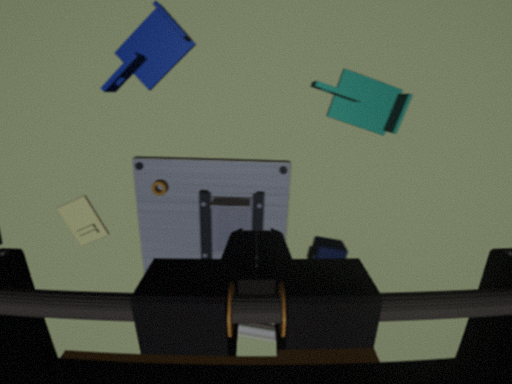

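```bash
python3 - <<'E'
from h import *
c=load('wrist1');im=c['image']
cv2.imwrite('pics/w1crop.png',cv2.convertScaleAbs(cv2.resize(im[145:275,125:305],None,fx=4.4,fy=4.4,interpolation=cv2.INTER_CUBIC),alpha=1.8))
E
```

```text
(no output)
```

View pics/w1crop.png

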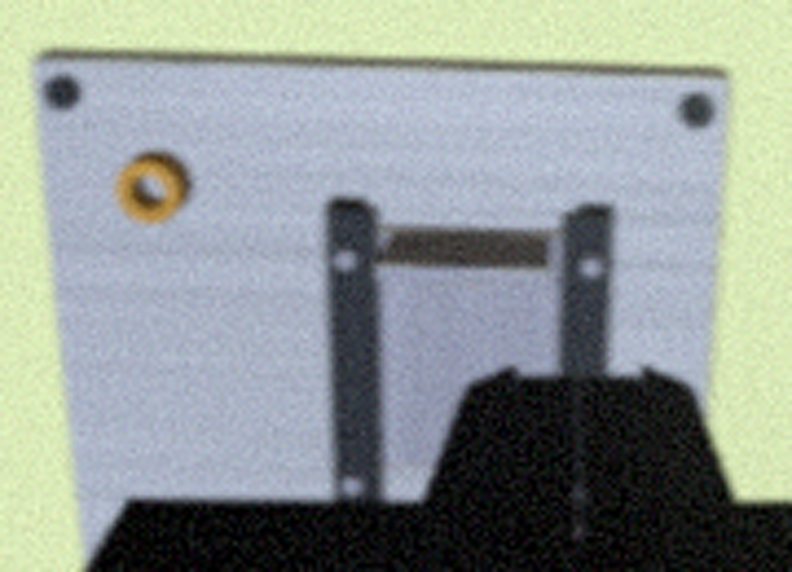

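```bash
python3 - <<'E'
from h import *
c=load('wrist1')
f=lambda p:np.array(p)/4.4+[125,145]
A=onz(c,f([[38,58],[728,75]]),14);print(A.round(1), np.linalg.norm(A[0]-A[1]))
th,t,r=fit([[-115,-130],[-115,75]],A[:,:2]);print(th,t,r)
F=onz(c,f([[375,263],[548,268]]),48);print('flange top',F.round(1))
def tojig(p,th,t):
    C,S=np.cos(th),np.sin(th);return (p[:,:2]-t)@np.array([[C,-S],[S,C]])
print(tojig(F,th,t))
print('screw', )
E
```

```text
[[ 459.7 -152.1   14. ]
 [ 442.1   48.    14. ]] 200.8348504589624
0.0874979437703157 [563.03649303 -14.59053169] [[-0.18198859  2.07460787]
 [ 0.18198859 -2.07460787]]
flange top [[498.3 -45.4  48. ]
 [494.2   2.   48. ]]
[[-67.20853443 -24.992867  ]
 [-67.07645458  22.57944844]]
screw
```

```bash
python3 -m inch '[[1,-0.4,0.5,-0.2,0.5],[1,-0.35,0.9,-0.2,0],[1,0,0.9,0,0],[1,0,0.9,0,0],[1,0,0.9,0,0],[1,0,0,0,0]]'
python3 - <<'E'
from h import *
s=status.state();M=R.from_quat(s['tcp_rot']).as_matrix();print(M.round(3))
d=np.array([465.3,-23.4,25])-s['tcp_pos'];print(M.T@d/40)
E
```

```text
t: 2.28
tcp_pos: [470.5, -39.8, 65.2]
tcp_rot: [0.488, 0.515, -0.514, -0.482]
contact_force: [-0.8, -0.2, 0.1]
width: 0.7
[[-0.058  0.007 -0.998]
 [ 0.998 -0.005 -0.058]
 [-0.005 -1.    -0.007]]
[0.42198778 1.00154995 0.11183835]
```

```bash
python3 -m inch '[[1,0.3,0.3,0.1,-0.3],[1,0.05,0.5,0,0],[1,0,0.1,0,0],[1,0,0,0,0]]'
python3 - <<'E'
from h import *
s=status.state();M=R.from_quat(s['tcp_rot']).as_matrix();print(M.round(3))
d=np.array([465.3,-23.4,25])-s['tcp_pos'];print(M.T@d/40)
c=cap('wrist','wrist2')
cv2.imwrite('pics/wrist2b.png',cv2.convertScaleAbs(c['image'],alpha=1.8))
E
```

```text
t: 2.62
tcp_pos: [466.4, -25.3, 30.6]
tcp_rot: [0.482, 0.52, -0.519, -0.477]
contact_force: [-0.4, 0.0, -0.3]
width: 0.6
[[-0.079  0.006 -0.997]
 [ 0.997 -0.005 -0.079]
 [-0.005 -1.    -0.005]]
[0.05069542 0.1387901  0.02502661]
```

View pics/wrist2b.png

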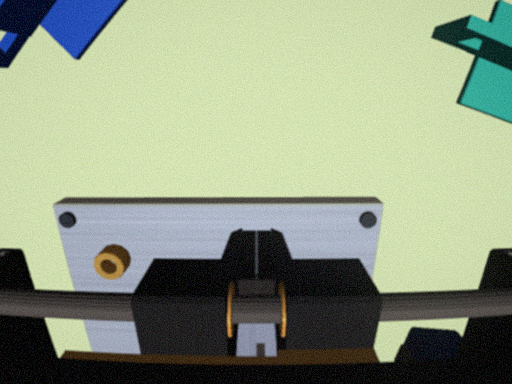

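```bash
python3 -m inch '[[1,0.05,0.1,-0.15,0],[1,0,0,-0.12,0],[1,0,0,-0.08,0]]'; python3 -m inch '[[1,0,0,-0.08,0],[1,0,0,-0.08,0]]';python3 -m inch '[[1,0,0,-0.08,0],[1,0,0,-0.08,0]]'
```

```text
t: 2.92
tcp_pos: [483.9, -22.4, 30.9]
tcp_rot: [0.484, 0.521, -0.517, -0.476]
contact_force: [0.7, -0.1, 0.1]
width: 0.3
t: 3.08
tcp_pos: [492.3, -21.9, 32.4]
tcp_rot: [0.485, 0.521, -0.517, -0.475]
contact_force: [-0.6, 0.3, 0.2]
width: 1.0
t: 3.25
tcp_pos: [499.7, -21.5, 33.0]
tcp_rot: [0.485, 0.521, -0.517, -0.475]
contact_force: [-1.3, -0.3, 0.0]
width: 0.5
```

```bash
python3 -m inch '[[1,0,0.03,-0.06,0],[1,0,0.03,-0.06,0]]';python3 -m inch '[[1,0,0.03,-0.05,0],[1,0,0,-0.05,0]]';python3 -m inch '[[1,0,0,-0.04,0],[1,0,0,-0.04,0]]'
```

```text
t: 3.42
tcp_pos: [505.3, -21.2, 30.8]
tcp_rot: [0.485, 0.522, -0.516, -0.475]
contact_force: [-0.1, 0.8, 0.0]
width: 0.2
t: 3.58
tcp_pos: [509.5, -20.9, 29.1]
tcp_rot: [0.485, 0.521, -0.517, -0.475]
contact_force: [-0.5, -0.4, 0.4]
width: 0.3
t: 3.75
tcp_pos: [511.5, -20.8, 28.6]
tcp_rot: [0.484, 0.52, -0.517, -0.476]
contact_force: [-5.3, -1.4, 2.8]
width: 0.6
```

```bash
python3 -m inch '[[1,0,0,-0.03,0]]';python3 -m inch '[[1,0,0,-0.03,0]]'; python3 -m inch '[[1,0,0,-0.03,0]]'
```

```text
t: 3.83
tcp_pos: [511.4, -20.9, 28.2]
tcp_rot: [0.484, 0.52, -0.518, -0.477]
contact_force: [-4.6, -1.0, 1.4]
width: 0.5
t: 3.92
tcp_pos: [511.4, -20.9, 28.0]
tcp_rot: [0.483, 0.519, -0.519, -0.478]
contact_force: [-3.9, -0.4, 2.5]
width: 0.3
t: 4.0
tcp_pos: [511.4, -21.0, 27.7]
tcp_rot: [-0.482, -0.518, 0.519, 0.478]
contact_force: [-5.3, -0.6, 2.2]
width: 0.9
```

```bash
python3 -m inch '[[1,0,0,-0.05,0]]';python3 -m inch '[[1,0,0,-0.06,0]]'
python3 - <<'E'
from h import *
t=cap('top','top1')
cv2.imwrite('pics/top1c.png',cv2.convertScaleAbs(cv2.resize(t['image'][130:240,220:370],None,fx=5,fy=5,interpolation=cv2.INTER_CUBIC),alpha=1.6))
t=cap('scene','scene1')
cv2.imwrite('pics/scene1c.png',cv2.convertScaleAbs(cv2.resize(t['image'][185:285,150:280],None,fx=6,fy=6,interpolation=cv2.INTER_CUBIC),alpha=1.8))
E
```

```text
t: 4.08
tcp_pos: [511.5, -21.0, 27.3]
tcp_rot: [-0.481, -0.518, 0.52, 0.479]
contact_force: [-8.4, -0.7, 3.0]
width: 0.4
t: 4.17
tcp_pos: [511.4, -21.0, 26.8]
tcp_rot: [-0.48, -0.516, 0.521, 0.481]
contact_force: [-7.6, -1.1, 3.7]
width: 0.6
```

View pics/top1c.png

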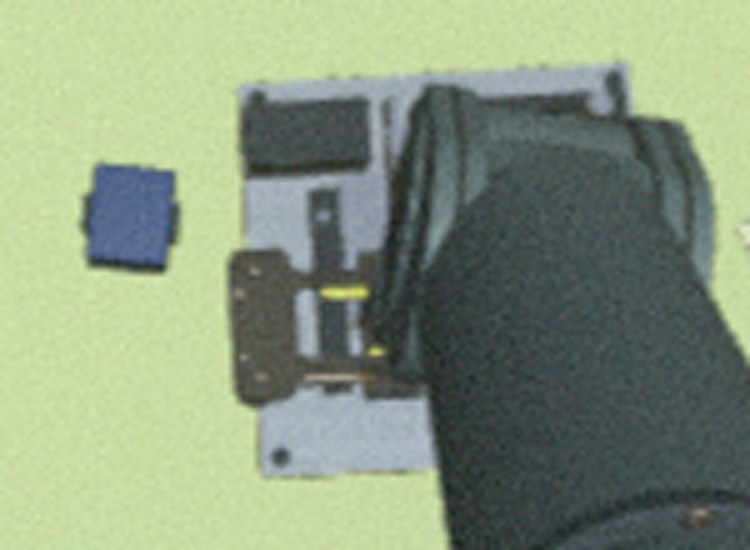

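View pics/scene1c.png

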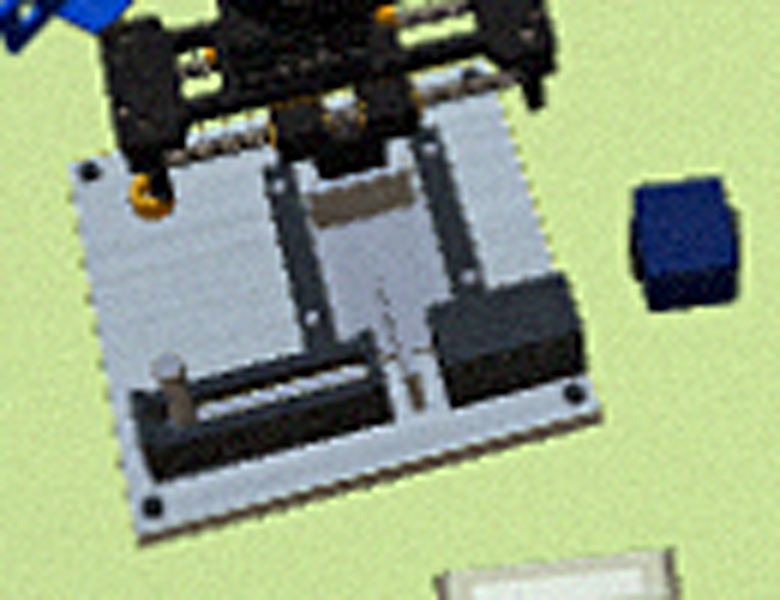

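```bash
python3 -m inch '[[1,0,0,0.2,0],[1,0,-0.2,0.3,0],[1,0,-0.9,0,0],[1,0,-0.9,0,0],[1,0,-0.9,0,0],[1,-0.2,-0.9,-0.5,0],[1,-0.2,-0.4,-0.9,0],[1,-0.2,0,-0.9,0],[1,-0.2,0,-0.9,0],[1,-0.2,0,-0.9,0]]'
python3 -m inch '[[1,0,0,-0.9,0],[1,0,0,-0.2,0],[1,0,0,0,0]]'
python3 - <<'E'
from h import *
s=status.state();M=R.from_quat(s['tcp_rot']).as_matrix();print(M.round(3))
c=cap('wrist','wrist3')
cv2.imwrite('pics/wrist3b.png',cv2.convertScaleAbs(c['image'],alpha=1.8))
E
```

```text
t: 5.1
tcp_pos: [663.1, -47.4, 207.2]
tcp_rot: [0.484, 0.522, -0.516, -0.476]
contact_force: [-0.5, 0.2, 0.1]
width: 0.8
t: 5.35
tcp_pos: [717.6, -45.1, 209.5]
tcp_rot: [0.488, 0.525, -0.513, -0.472]
contact_force: [-1.2, -0.2, -0.1]
width: 0.4
[[-0.079  0.028 -0.996]
 [ 0.997 -0.003 -0.079]
 [-0.005 -1.    -0.028]]
```

View pics/wrist3b.png

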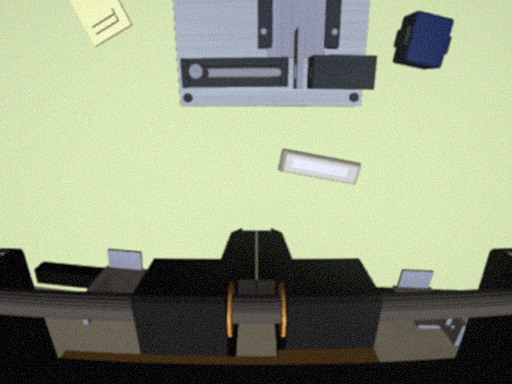

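```bash
python3 - <<'E'
from h import *
c=load('wrist3')
cv2.imwrite('pics/w3crop.png',cv2.convertScaleAbs(cv2.resize(c['image'][0:115,165:385],None,fx=3.6,fy=3.6,interpolation=cv2.INTER_CUBIC),alpha=1.8))
E
```

```text
(no output)
```

View pics/w3crop.png

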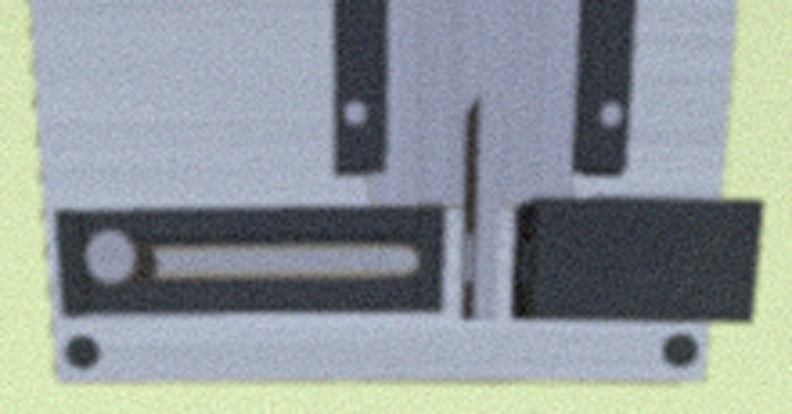

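```bash
cat >>h.py <<'E'
def tojig(p,th,t):
    C,S=np.cos(th),np.sin(th);return (np.asarray(p)[:,:2]-t)@np.array([[C,-S],[S,C]])
E
python3 - <<'E'
from h import *
c=load('wrist3')
f=lambda p:np.array(p)/3.6+[165-.36,-.36]
A=onz(c,f([[57,381],[707,379]]),14)[:,:2]
J=[[90,-130],[90,75]]
th,t,r=fit(J,A);print(A,th,t,r)
k=onz(c,f([[111,256]]),80);print('knob',k,tojig(k,th,t))
e=onz(c,f([[469,318]]),36);print('ear front',tojig(e,th,t))
h=onz(c,f([[60,212],[63,314],[437,312],[442,207]]),47);print('housing',tojig(h,th,t))
K=onz(c,f([[537,201],[762,202],[752,321],[532,318]]),50);print('keeper',tojig(K,th,t))
E
```

```text
[[ 661.83670192 -136.24620854]
 [ 644.75751745   67.10678873]] 0.08379121611609154 [561.31130539 -14.69857986] [[-0.0389609   0.46388724]
 [ 0.0389609  -0.46388724]]
knob [[ 625.35400021 -106.51289217   80.        ]] [[ 56.13377175 -96.85212633]]
ear front [[71.8681945  -3.75390746]]
housing [[  43.03063776 -116.69790467]
 [  69.71503211 -117.88471051]
 [  70.15181834  -13.99690963]
 [  42.87741434  -13.26484543]]
keeper [[41.51409887 11.8120456 ]
 [40.87189432 72.82795394]
 [71.86432982 73.3177439 ]
 [71.66432627 11.90010687]]
```

```bash
python3 -m inch '[[1,-0.6,0.3,0.65,0],[1,-0.6,0.4,0.65,0],[1,-0.6,0.4,0.65,0],[1,-0.4,0.3,0.4,0],[1,0,0,0,0]]'
python3 - <<'E'
from h import *
s=status.state();M=R.from_quat(s['tcp_rot']).as_matrix();print(M.round(3))
print(M.T@(np.array([627.5,-142.7,57])-s['tcp_pos'])/40, tojig([s['tcp_pos']],.083,[561.4,-14.8]))
E
```

```text
t: 5.82
tcp_pos: [626.7, -139.2, 149.9]
tcp_rot: [0.487, 0.529, -0.513, -0.469]
contact_force: [-0.6, -1.1, -0.5]
width: 0.6
[[-0.085  0.034 -0.996]
 [ 0.996 -0.    -0.085]
 [-0.003 -0.999 -0.034]]
[-0.08234681  2.32196098  0.06674106] [[  54.80185534 -129.36905566]]
```

```bash
python3 -m inch '[[1,-0.1,0.7,0.05,0],[1,0,0.8,0,0],[1,0,0.4,0,0],[1,0,0.1,0,0],[1,0,0,0,0]]'
python3 - <<'E'
from h import *
s=status.state();M=R.from_quat(s['tcp_rot']).as_matrix();print(M.round(3))
print(M.T@(np.array([627.5,-142.7,57])-s['tcp_pos'])/40, tojig([s['tcp_pos']],.083,[561.4,-14.8]))
E
```

```text
t: 6.23
tcp_pos: [626.4, -142.9, 71.8]
tcp_rot: [0.49, 0.53, -0.51, -0.469]
contact_force: [0.9, -0.6, -0.6]
width: 0.3
[[-0.082  0.041 -0.996]
 [ 0.997  0.    -0.082]
 [-0.003 -0.999 -0.041]]
[ 0.00487523  0.37196767 -0.01183064] [[  54.19217172 -133.08929965]]
```

```bash
python3 -m inch '[[1,0,0.3,0,0],[1,0,0.15,-0.02,0],[1,0.1,0,0,0]]';python3 -m inch '[[1,0.12,0,0,0],[1,0.08,0,0,0]]'; python3 -m inch '[[1,0.06,0,0,0],[1,0.06,0,0,0]]'
```

```text
t: 6.48
tcp_pos: [629.7, -138.3, 55.9]
tcp_rot: [0.491, 0.531, -0.509, -0.467]
contact_force: [-0.3, -0.2, -0.4]
width: 0.7
t: 6.65
tcp_pos: [629.9, -129.1, 56.6]
tcp_rot: [0.491, 0.531, -0.509, -0.466]
contact_force: [0.1, -0.6, -0.4]
width: 0.7
t: 6.82
tcp_pos: [629.7, -125.2, 57.3]
tcp_rot: [0.492, 0.531, -0.509, -0.466]
contact_force: [-0.6, -4.5, -2.3]
width: 0.3
```

```bash
python3 -m inch '[[1,0.1,0.02,0.02,0],[1,0.1,0.02,0.02,0]]';python3 -m inch '[[1,0.12,0.02,0.03,0],[1,0.12,0,0.03,0],[1,0.12,0,0.02,0]]'
```

```text
t: 6.98
tcp_pos: [629.2, -119.8, 57.1]
tcp_rot: [0.495, 0.531, -0.508, -0.464]
contact_force: [1.1, -4.7, 3.4]
width: 0.3
t: 7.23
tcp_pos: [627.7, -106.9, 57.7]
tcp_rot: [0.498, 0.531, -0.507, -0.462]
contact_force: [2.9, -3.9, -2.2]
width: 0.6
```

```bash
python3 -m inch '[[1,0.12,0.02,0.02,0],[1,0.12,0.02,0.02,0]]';python3 -m inch '[[1,0.1,0.02,0.02,0],[1,0.06,0,0.01,0]]'
python3 - <<'E'
from h import *
s=status.state();M=R.from_quat(s['tcp_rot']).as_matrix();print(M.round(3))
print(tojig([s['tcp_pos']],.083,[561.4,-14.8]))
E
```

```text
t: 7.4
tcp_pos: [626.7, -97.2, 57.0]
tcp_rot: [0.499, 0.531, -0.506, -0.461]
contact_force: [1.7, -4.7, 4.2]
width: 0.3
t: 7.57
tcp_pos: [625.7, -89.7, 56.6]
tcp_rot: [0.499, 0.532, -0.506, -0.46]
contact_force: [1.9, -4.7, 1.2]
width: 0.5
[[-0.078  0.066 -0.995]
 [ 0.997 -0.01  -0.079]
 [-0.015 -0.998 -0.065]]
[[ 57.9039483  -79.97878431]]
```

```bash
for i in 1; do python3 -m inch '[[1,0.06,0.01,0.01,0],[1,0.06,0,0.01,0]]';python3 -m inch '[[1,0.06,0.01,0.01,0],[1,0.06,0,0.01,0]]';python3 -m inch '[[1,0.06,0.01,0.01,0],[1,0.06,0,0.01,0]]'; done
```

```text
t: 7.73
tcp_pos: [625.2, -84.3, 56.5]
tcp_rot: [0.5, 0.532, -0.505, -0.46]
contact_force: [3.5, -4.2, 2.1]
width: 0.5
t: 7.9
tcp_pos: [624.9, -81.3, 56.5]
tcp_rot: [0.501, 0.532, -0.505, -0.459]
contact_force: [4.1, -9.7, 0.8]
width: 0.3
t: 8.07
tcp_pos: [624.9, -81.4, 56.7]
tcp_rot: [0.504, 0.531, -0.505, -0.457]
contact_force: [4.3, -9.3, -0.1]
width: 0.2
```

```bash
python3 -m inch '[[1,0.07,0,0,0]]';python3 -m inch '[[1,0.075,0,0,0]]'
```

```text
t: 8.15
tcp_pos: [624.9, -81.5, 56.8]
tcp_rot: [0.506, 0.529, -0.505, -0.457]
contact_force: [5.3, -11.1, 0.4]
width: 0.4
t: 8.23
tcp_pos: [624.9, -81.5, 56.8]
tcp_rot: [0.508, 0.528, -0.505, -0.456]
contact_force: [3.8, -9.6, 0.3]
width: 0.6
```

```bash
python3 -m inch '[[1,0.085,0,0,0]]';python3 -m inch '[[1,0.085,0,0,0],[1,0.085,0,0,0]]'
```

```text
t: 8.32
tcp_pos: [624.9, -81.5, 56.9]
tcp_rot: [0.51, 0.527, -0.505, -0.456]
contact_force: [3.4, -10.0, 1.4]
width: 0.4
t: 8.48
tcp_pos: [624.8, -81.6, 57.0]
tcp_rot: [0.513, 0.524, -0.505, -0.454]
contact_force: [3.6, -11.0, 1.3]
width: 0.2
```

```bash
python3 -m inch '[[1,0.095,0,0,0],[1,0.095,0,0,0]]';python3 -m inch '[[1,0.1,0,0,0],[1,0.1,0,0,0]]'
```

```text
t: 8.65
tcp_pos: [624.8, -81.7, 57.1]
tcp_rot: [0.517, 0.521, -0.505, -0.453]
contact_force: [3.8, -11.7, 1.4]
width: 0.2
t: 8.82
tcp_pos: [624.8, -81.8, 57.3]
tcp_rot: [0.522, 0.518, -0.506, -0.452]
contact_force: [3.2, -12.6, 0.8]
width: 0.4
```

```bash
python3 -m inch '[[1,-0.1,0,0,0],[1,-0.3,0,0,0],[1,-0.4,0,0,0]]';python3 -m inch '[[1,0,-0.8,0,0],[1,0,-0.9,0,0],[1,0,-0.9,0,0],[1,0,-0.9,-0.2,0],[1,0.3,0,-0.8,0],[1,0.3,0,-0.9,0],[1,0.3,0,-0.6,0],[1,0,0,0,0]]'
python3 - <<'E'
from h import *
c=cap('wrist','wrist4')
cv2.imwrite('pics/wrist4b.png',cv2.convertScaleAbs(c['image'],alpha=1.8))
E
```

```text
t: 9.07
tcp_pos: [623.2, -108.4, 56.6]
tcp_rot: [0.517, 0.519, -0.508, -0.454]
contact_force: [-0.6, 0.5, 0.5]
width: 0.3
t: 9.73
tcp_pos: [701.3, -57.7, 199.3]
tcp_rot: [0.507, 0.515, -0.511, -0.465]
contact_force: [-0.6, 0.8, -0.5]
width: 0.5
```

View pics/wrist4b.png

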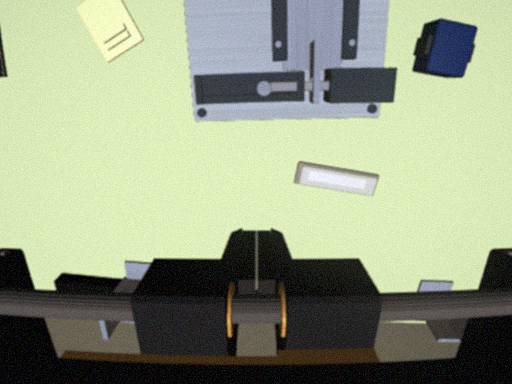

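The picture shows the knob at (264,88) and the rod running through the ear at (315,86) into the keeper mouth at (328,86). I'll measure both parts.

```bash
python3 - <<'E'
from h import *
c=load('wrist4')
cv2.imwrite('pics/w4crop.png',cv2.convertScaleAbs(cv2.resize(c['image'][10:130,180:400],None,fx=3.6,fy=3.6,interpolation=cv2.INTER_CUBIC),alpha=1.8))
E
```

```text
(no output)
```

View pics/w4crop.png

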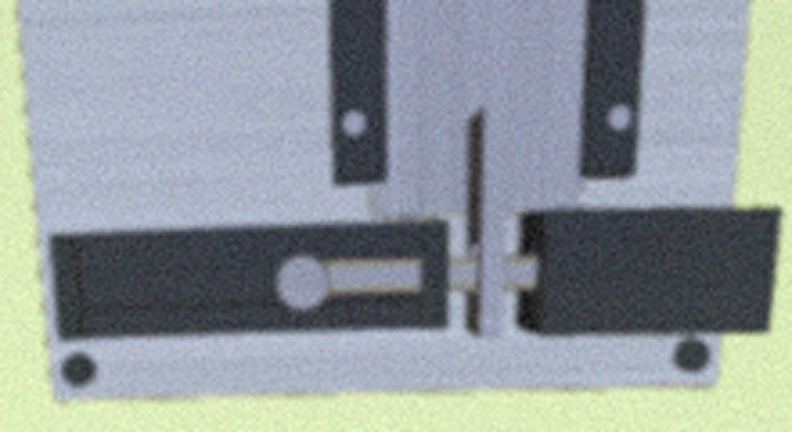

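```bash
python3 - <<'E'
from h import *
c=load('wrist4')
f=lambda p:np.array(p)/3.6+[180-.36,10-.36]
A=onz(c,f([[55,401],[716,386]]),14)[:,:2]
th,t,r=fit([[90,-130],[90,75]],A);print(th,t,r)
k=onz(c,f([[303,283]]),80);print('knob',tojig(k,th,t))
print('ear front',tojig(onz(c,f([[490,337]]),36),th,t))
t2=cap('top','top2')
cv2.imwrite('pics/top2b.png',cv2.convertScaleAbs(t2['image'],alpha=1.6))
E
```

```text
0.08407947910789226 [562.09018663 -14.8532477 ] [[-0.09995925  1.18606338]
 [ 0.09995925 -1.18606338]]
knob [[ 55.57708518 -50.1296606 ]]
ear front [[72.66555977  1.08585879]]
```

View pics/top2b.png

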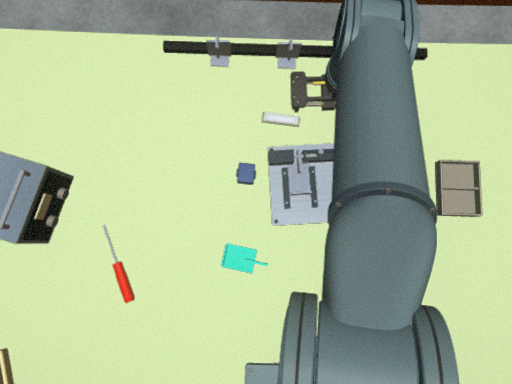

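```bash
python3 -c "
from cell import ctrl
print(ctrl.close_job())"
```

```text
the job is handed in; nothing more can be done
None
```

I pushed the plate home against the end stops, pushed the bolt through its ear into the keeper onto the backstop, backed off and handed the job in at about 10 s. The hand-in gives no verdict.

- **Plate:** it stopped moving at about 8 N. The last wrist picture puts the front of its ear at jig x of about 72 mm, where home is 72. The 1–2 mm measuring error is about as large as the 2–2.5 mm tolerance.
- **Bolt:** the push stayed at 4–5 N while it slid, then rose steeply. I raised it to 12.6 N total, the highest reading. After I let go, the knob was at jig y of about -50 mm, so the tip is about 17 mm inside the keeper. The arm's travel suggested 14–15 mm, which differs by 2–3 mm but is still past the required 10 mm.
- **Backstop contact:** I could not measure this after letting go. I expect the bolt's own drag to hold it there.
- **Bystanders:** the transformer, tube and driver look undisturbed in the last top view. The battery door and spacer were hidden behind the arm there. The door looked undisturbed in the last wrist view, but I did not see the spacer again after pushing the plate. The arm recorded no unexpected contact.

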